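# Seat the balance pan and hover the calibration weight above it

### The job

Get the tea laboratory's balance ready for calibration: first press its round pan, which has ridden up, straight down until it is fully home. Then take the largest of the three steel weights from the wooden stand, carry it upright over the things in between, and hold it centred about one centimetre above the pan, inside the glass ring, without ever letting the weight touch the balance. Finish while still holding it there, motionless, and leave everything else standing where it is.

Things in the scene. Friction and masses are not known exactly. Their poses are not given: they have to be found in the camera images.
- balance: White electronic balance fixed to the table, 230 x 170 mm, housing top 60 mm above the table. Origin on the table under the pan's axis; x axis points away from the display end (housing from x = -140 to +90 mm, y = -85 to +85 mm). A glass draught ring, 150 mm outer and 142 mm inner diameter, stands round the pan with its rim 115 mm above the table
- pan_top (a point): Centre of the upper face of the balance's round steel pan (110 mm diameter, 4 mm thick, level); moves with the pan. z up. About 79 mm above the table when the pan has fully ridden up, 71 mm when it is home; a disc 40 mm across marks the middle
- pan (a joint): How far the pan has been pushed down, in m: 0 fully ridden up, 0.008 fully home on a hard stop. It slides vertically with about 5 N of friction and stays where it is left
- stand: Fixed wooden weight stand, 62 x 194 x 20 mm high; origin at the centre of its underside, y along its length. The three weights stand on it in a row along y, 65 mm apart, in any order
- w_large_mid (a point): The largest weight, the one to carry: steel, 66 mm tall with a plain cylindrical body 38 mm in diameter for its lower 43 mm, above it a narrow neck and a 26 mm knob; about 0.5 kg. The point is on its axis half-way up (33 mm above its underside); z along its axis, upward
- w_medium_mid (a point): The medium weight, steel, same shape, 28 mm diameter, 50 mm tall; point on its axis half-way up. To be left alone
- w_small_mid (a point): The small weight, steel, same shape, 22 mm diameter, 40 mm tall; point on its axis half-way up. To be left alone
- canister: Loose metal tea canister, 72 mm diameter, 130 mm tall, standing between the balance and the weight stand; origin at the centre of its underside. To be left alone
- lidded_cup: Loose white porcelain tasting cup with lid, 72 mm diameter, 88 mm tall, also between the balance and the stand; origin at the centre of its underside. To be left alone
- bowl: Loose white porcelain tasting bowl, 90 mm diameter, 50 mm tall, at the far side; origin at the centre of its underside. To be left alone
- timer: Loose white timer, 50 x 70 x 22 mm, lying flat on the robot's side between balance and stand; origin at the centre of its underside. To be left alone
Not all that is in view belongs to the job. Leave any green, pink or yellow look-alike of the part that bears w_large_mid alone.

How it is judged:
By the outcome, as a careful person would: the job done as asked, in the order asked, and still so for the second after the job is handed in, while the arm keeps its last pose, push and grip.
It also fails if it takes over 64 s, if anything falls off the work surface, if the arm or the gripper's body presses on something with over 40 N, if the wrist force passes 120 N, or if a joint passes its speed limit or range.

### The arm

A 6-joint arm with a two-finger parallel gripper is mounted at the origin on the work surface. World frame = base frame: x ahead of the robot, y to its left, z up, the work surface at z = 0. Lengths are in m, angles in degrees, forces in N, time in s.
With the tool pointing down it reaches from about 0.425 to 0.95 m from the base axis. Payload 14.7 kg.
Tool frame: the origin (TCP) lies midway between the tips of the shut fingers; the grasp point (between the pads) lies 19 mm behind it; z points along the fingers, y is the line along which they close (so a half turn about z gives the same grasp; the last joint's range is limited). The gripper opens to 85 mm and grips with 20 to 120 N. Pads are 22 mm wide; open, the fingers measure 114 mm over their backs; the gripper's body (76 mm by 85 mm) begins 54 mm behind the grasp point. The pads swing forward as they close: fully open they stand 13 mm farther back than shut.
Start: joints at [73.419, 27.513, 91.461, -0, 61.026, -2.67], TCP at [0.156, 0.631, 0.231] pointing down, gripper open.
Joint ranges: [-157.49, 157.49], [-46.99, 117.5], [13.45, 153.17], [-89.5, 269.5], [5.16, 153.95], [-167.48, 167.48]. Speed limits (degrees/s): [108.29, 108.29, 136.94, 172.46, 172.46, 172.46].

### API

Orientations are given as [roll, pitch, yaw] about the fixed x, y, z axes, in that order (R = Rz(yaw) Ry(pitch) Rx(roll)).
In Python, from bench import ctrl gives the robot as it stands.
- The arm moves only by the tool drive_tool, never from a script. Its argument "series" is a list of rows, each a list of 3 entries, a list of its own where there are three numbers: the opening in per cent of the stroke, from 0 (shut) to 100 (fully open), then the shift along the world's x, y, z in cm, then the turn, a rotation vector about the world's x, y, z in degrees. A call has 1 to 12 rows; each row shifts and turns the commanded pose from where the row before left it; what a row does not reach is not made up. A row lasts 1/10 s, in which the tool goes at most 50 mm and 8.59 degrees, less where a joint would pass 70% of its speed; a pose out of reach is approached as far as the arm can. A call with a gripper value outside its range is refused whole. The fingers move at their own pace and stop on an object; "newtons" is the grip in N (left out, the last holds). Time passes only in rows, so rows that do not move let the fingers close. It gives the time, the measured TCP pose, the force, the opening and the grip force at its end, in the units of the state.
- ctrl.get_obs(): the state, without advancing time (a new reading comes with each control period).
- ctrl.capture(name): name is "scene" or "side" or "wrist"; returns a dict with "color" (420x560x3 uint8, red, green, blue), "z_map" (420x560 float32, m along the optical axis (not along the pixel's ray), 0 where there is no reading), "intrinsics" (3x3 intrinsics, pixels), "dist" ([k1, k2, p1, p2, k3] as OpenCV has them; the pictures are not rectified), "origin" and "attitude" of the camera in the world. Camera axes: x right, y up, looking along -z (the intrinsics and any distortion apply to the point x, -y, -z); pixel columns grow to the right and rows downward; lengths in m; the calibration is good to about 2 mm. A picture is of the moment at which its call begins.
- ctrl.hand_in(): hands the job in; it is judged then, once.
Trained networks look in the newest picture that a camera, given by its name, has taken for a name from the list of things; names that differ only in an ending like _2 or _b are one class to them, and where a whole thing is asked for, a point or a joint stands for the part that bears it (a point fixed in the world has none). Each returns a list of dicts, best first, with "p" (0 to 1); they miss things now and then, are a little off and sometimes report something else, mostly with a low value. They report only what shows in the picture. A call takes as long as a camera call. They do not tell look-alikes from the thing itself.
- ctrl.look_for(camera, name): "box" ([left, top, width, height] in pixels, round what is visible of it).
- ctrl.silhouettes(camera, name): "region" (420x560 bool, what is visible of it) and "box" ([left, top, width, height] in pixels, round what is visible of it).
- ctrl.spot_point(camera, name): "centre" ([column, row] in pixels: a listed point, or the origin of a listed thing).
The state is a dict: "time_s": time; "joint_pos": joint angles; "joint_velocities": joint speeds; "joint_torque": joint torques, N m; "tcp_pos": TCP position; "tcp_rot": TCP orientation; "ft_force": force on the tool from outside, world axes, zero at the start; "ft_torque": the same for the moment, N m; "opening": finger opening in m; "gripper_force": force on a finger pad.
Only numpy, scipy, OpenCV 4.12 (cv2) and the standard library are available. Lean on these libraries where they do the work, as an engineer would, in place of code of your own. Each camera call takes 0.05 s, during which the arm holds its last target. There are 200 camera calls.

## Working session

There is one attempt and no reset: what is moved stays moved. The work goes in short steps, Python scripts to look and compute and a tool call to move; the robot and the scene stay as the last step left them, time stands still between calls to the robot, and variables do not carry over. Pictures are saved under pics/ and viewed, at most 10 in all, crops included, and the job is handed in when it is done.

Besides the shell and the picture viewer there is one more tool, called as name(argument=value, ...), one argument or row to a line, values as JSON. drive_tool: Moves the arm, as the interface text tells. Its arguments: {"type":"object","properties":{"series":{"type":"array"},"newtons":{"type":"number"}},"required":["series"]}

```bash
mkdir -p pics; cat > h.py <<'E'
import numpy as np, cv2
from bench import ctrl
def cap(n):
    c=ctrl.capture(n); return c
def att(c):
    a=np.array(c["attitude"],float)
    if a.shape==(3,3): return a
    from scipy.spatial.transform import Rotation as R
    return R.from_euler('xyz',a,degrees=True).as_matrix()
def ray(c,u,v):
    p=cv2.undistortPoints(np.array([[[u,v]]],float),np.array(c["intrinsics"],float),np.array(c["dist"],float))[0,0]
    return att(c)@np.array([p[0],-p[1],-1.])
def at_z(c,u,v,z):
    d=ray(c,u,v);o=np.array(c["origin"]);return o+d*(z-o[2])/d[2]
def at_d(c,u,v):
    return np.array(c["origin"])+ray(c,u,v)*c["z_map"][int(round(v)),int(round(u))]
def cloud(c,mask):
    v,u=np.nonzero(mask&(c["z_map"]>0))
    p=cv2.undistortPoints(np.stack([u,v],1).astype(float)[:,None],np.array(c["intrinsics"],float),np.array(c["dist"],float))[:,0]
    d=np.c_[p[:,0],-p[:,1],-np.ones(len(p))]*c["z_map"][v,u][:,None]
    return d@att(c).T+np.array(c["origin"])
def save(c,n): cv2.imwrite("pics/"+n,c["color"][:,:,::-1])
E
python3 - <<'E'
from h import *
np.set_printoptions(precision=4,suppress=True)
names="balance pan_top stand w_large_mid w_medium_mid w_small_mid canister lidded_cup bowl timer".split()
ims=[]
for n in ["scene","side"]:
    c=cap(n); ims.append(c["color"]); print(n,c["attitude"],c["origin"])
    for k in names:
        for r in ctrl.spot_point(n,k)[:3]:
            u,v=r["centre"]
            try:print(k,round(r["p"],2),np.round(r["centre"]),at_d(c,u,v))
            except Exception as e:print(k,r,e)
    save(c,n+"0.png")
E
```

```text
scene [ 40.7243   0.0787 119.8992] [1.0209 0.3257 0.7326]
balance 0.95 [188. 200.] [ 0.5942 -0.146   0.0717]
pan_top 0.63 [181. 174.] [ 0.5427 -0.2049  0.0784]
stand 0.83 [368. 284.] [0.5635 0.2671 0.0193]
w_large_mid 0.88 [442. 333.] [0.6144 0.4171 0.0565]
w_large_mid 0.78 [405. 236.] [0.433  0.2938 0.0448]
w_large_mid 0.65 [406. 274.] [0.5392 0.3263 0.07  ]
w_medium_mid 0.75 [340. 262.] [0.5712 0.206  0.0617]
w_small_mid 0.47 [372. 269.] [0.552  0.2662 0.0561]
canister 0.67 [232. 260.] [0.6684 0.0165 0.0545]
lidded_cup 0.67 [277. 212.] [0.5084 0.0287 0.0451]
bowl 0.92 [209. 302.] [0.7487 0.0126 0.0067]
bowl 0.22 [188. 199.] [ 0.5928 -0.1463  0.0728]
timer 0.67 [288. 192.] [0.4641 0.0292 0.0686]
side [  49.2642    0.2854 -168.137 ] [0.3974 0.7746 0.7101]
balance 0.91 [302. 177.] [ 0.5314 -0.1127  0.0587]
pan_top 0.43 [312. 225.] [0.4785 0.0454 0.029 ]
stand 0.67 [269. 295.] [0.5238 0.3196 0.0832]
w_large_mid 0.94 [325. 305.] [0.4144 0.3027 0.0577]
w_large_mid 0.86 [216. 347.] [0.5998 0.4297 0.0474]
w_large_mid 0.83 [306. 343.] [0.4382 0.3869 0.0491]
w_medium_mid 0.76 [263. 261.] [0.5641 0.2094 0.0537]
w_small_mid 0.64 [268. 286.] [0.5392 0.2701 0.0471]
canister 0.79 [254. 211.] [0.6366 0.0257 0.0326]
lidded_cup 0.76 [311. 224.] [0.4815 0.0448 0.0306]
bowl 0.75 [218. 210.] [0.7289 0.0396 0.0336]
timer 0.88 [339. 225.] [0.4109 0.0203 0.0189]
timer 0.73 [306. 157.] [ 0.5262 -0.1325  0.1138]
```

View pics/scene0.png

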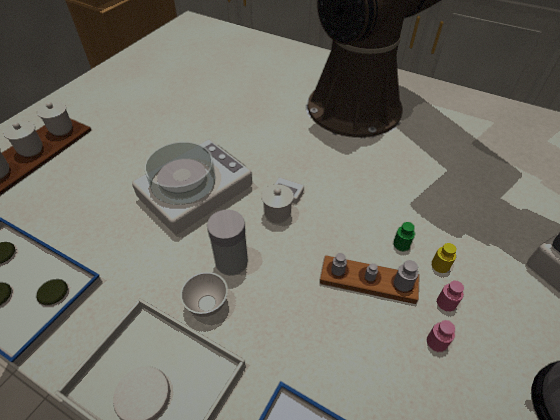

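View pics/side0.png

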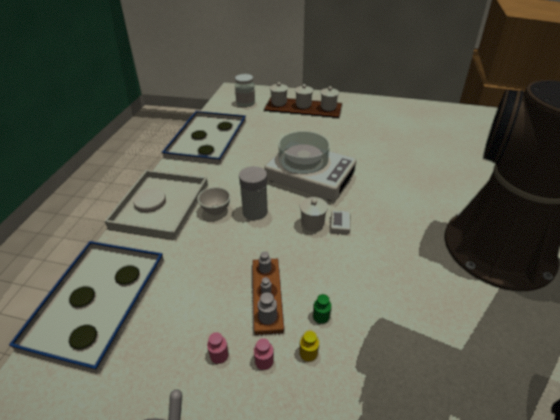

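Candidates for the large weight in the scene picture: steel on the stand (406,275), green (405,236), yellow (444,258), pink (451,295) and pink (441,335). By the description it is the steel one at the near-right end of the stand; I'll check it in a close crop.

```bash
python3 - <<'E'
from h import *
np.set_printoptions(precision=4,suppress=True)
c=cap("scene"); s=cap("side")
a=cv2.resize(c["color"][225:315,310:470],None,fx=4,fy=4,interpolation=3)
b=cv2.resize(c["color"][120:250,120:310],None,fx=3.37,fy=3.37,interpolation=3)
b=cv2.resize(b,(640,240)) if 0 else b[:, :640]
cv2.imwrite("pics/crop1.png",a[:,:,::-1]);
for n,k in (("scene",c),("side",s)):
    P=cloud(k,np.ones((420,560),bool))
    # balance housing top
    for nm,lo,hi,x0,x1,y0,y1 in [("housing",.055,.065,.35,.75,-.35,-.03),("rim",.109,.121,.35,.75,-.35,-.03),("stand",.015,.025,.45,.65,.14,.38)]:
        m=(P[:,2]>lo)&(P[:,2]<hi)&(P[:,0]>x0)&(P[:,0]<x1)&(P[:,1]>y0)&(P[:,1]<y1)
        Q=P[m]; print(n,nm,len(Q), cv2.minAreaRect(Q[:,:2].astype(np.float32)*1000) if len(Q)>5 else '')
    for nm,zl,zh,x,y,r in [("large",.03,.095,.54,.33,.03),("med",.03,.08,.565,.207,.03),("small",.03,.07,.548,.268,.025),("can",.125,.14,.65,.01,.06),("cup",.06,.1,.49,.03,.06),("bowl",.03,.06,.74,.02,.07),("timer",.01,.03,.42,.02,.05)]:
        m=(P[:,2]>zl)&(P[:,2]<zh)&(np.hypot(P[:,0]-x,P[:,1]-y)<r); Q=P[m]
        if len(Q): print(n,nm,len(Q),Q.min(0),Q.max(0),Q.mean(0))
    # spot again
    for w in ["w_large_mid"]:
        for r in ctrl.spot_point(n,w):
            print(r["p"],r["centre"],at_z(k,*r["centre"],.053))
    for r in ctrl.spot_point(n,"pan_top"): print("pan",r["p"],r["centre"],at_z(k,*r["centre"],.079))
E
```

```text
scene housing 2258 ((521.9249267578125, -194.79034423828125), (170.19830322265625, 228.36801147460938), 72.88331604003906)
scene rim 466 ((545.354248046875, -202.36959838867188), (148.6279754638672, 148.35708618164062), 18.023921966552734)
scene stand 1896 ((536.239013671875, 284.05023193359375), (84.19859313964844, 242.32244873046875), 23.597551345825195)
scene large 503 [0.5146 0.3091 0.0302] [0.5471 0.346  0.0878] [0.5358 0.3275 0.0637]
scene med 236 [0.5547 0.1881 0.0304] [0.5787 0.215  0.0709] [0.5699 0.203  0.0541]
scene small 161 [0.5383 0.2531 0.0306] [0.5584 0.276  0.0612] [0.5505 0.2649 0.0481]
scene can 894 [ 0.61   -0.0413  0.125 ] [0.6802 0.0293 0.1336] [ 0.6469 -0.005   0.1297]
scene cup 620 [ 0.4469 -0.0233  0.0619] [0.5194 0.0475 0.0891] [0.4879 0.015  0.0703]
scene bowl 866 [ 0.6703 -0.0356  0.03  ] [0.7963 0.0529 0.06  ] [0.7369 0.002  0.0436]
scene timer 243 [ 0.3832 -0.0273  0.0102] [0.4333 0.0352 0.0264] [0.4052 0.0119 0.0208]
0.94 [450.9, 295.1] [0.5303 0.4121 0.053 ]
0.93 [407.0, 273.5] [0.5254 0.3271 0.053 ]
0.93 [404.1, 232.8] [0.4321 0.29   0.053 ]
0.78 [443
[... 689 characters left out ...]
556  0.2758 0.0621] [0.5444 0.2681 0.0477]
side can 394 [ 0.6081 -0.044   0.1251] [0.6776 0.0305 0.134 ] [ 0.6424 -0.0039  0.1304]
side cup 426 [ 0.4458 -0.0245  0.06  ] [0.5163 0.0491 0.0895] [0.4802 0.0193 0.0709]
side bowl 446 [ 0.6706 -0.0379  0.03  ] [0.7974 0.0554 0.0591] [0.7523 0.0051 0.0428]
side timer 396 [ 0.3815 -0.0295  0.0101] [0.4656 0.0408 0.0294] [0.4136 0.0109 0.0212]
0.96 [310.0, 343.8] [0.4298 0.3899 0.053 ]
0.85 [260.8, 306.7] [0.5392 0.3281 0.053 ]
0.73 [214.6, 343.4] [0.603  0.4255 0.053 ]
0.72 [323.6, 306.7] [0.416  0.3028 0.053 ]
0.69 [263.9, 352.3] [0.5092 0.4239 0.053 ]
pan 0.75 [301.2, 154.1] [ 0.5492 -0.1999  0.079 ]
pan 0.64 [262.4, 306.5] [0.5307 0.3447 0.079 ]
```

View pics/crop1.png

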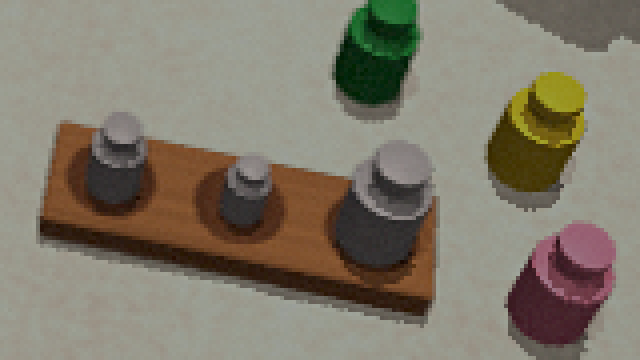

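The crop shows the grey steel weight at the right end of the stand (crop 385,205 → scene 406,276); it is the largest of the three and the coloured copies stand off the stand. First I go over the stand.

```bash
python3 - <<'E'
from h import *
from scipy.spatial.transform import Rotation as R
o=ctrl.get_obs();print(o)
M=R.from_euler('xyz',o["tcp_rot"],degrees=True).as_matrix();print(M.round(3),np.degrees(np.arctan2(M[1,1],M[0,1])))
E
```

```text
{'time_s': 1.4, 'joint_pos': array([ 7.34209665e+01,  2.75122979e+01,  9.14623297e+01, -5.99659648e-04,
        6.10266146e+01, -2.67135634e+00]), 'joint_velocities': array([-5.57799340e-02, -7.02414137e-02,  4.39680115e-02, -5.59488636e-02,
        9.00460390e-05,  7.59706875e-02]), 'joint_torque': array([-3.77336555e-04, -9.50495481e+01, -4.30638635e+01, -7.96511017e-05,
        1.18419746e-03, -2.98801717e-05]), 'tcp_pos': array([0.15622464, 0.63092449, 0.2313024 ]), 'tcp_rot': array([-1.79998735e+02,  4.66134951e-04,  1.66092613e+02]), 'ft_force': array([0.00879289, 0.80141437, 0.19615269]), 'ft_torque': array([-0.01955511,  0.01054802,  0.03759479]), 'gripper_force': 0.0, 'opening': 0.08550982211635055}
[[-0.971  0.24   0.   ]
 [ 0.24   0.971 -0.   ]
 [-0.    -0.    -1.   ]] 76.09261336586418
```

drive_tool(
  series=[
    [0,[3,-2.5,0],[0,0,0]],
    [0,[4,-3,0],[0,0,0]],
    [0,[4,-3,0],[0,0,0]],
    [0,[4,-3,0],[0,0,0]],
    [0,[4,-3,0],[0,0,0]],
    [0,[4,-3,0],[0,0,0]],
    [0,[4,-3,0],[0,0,0]],
    [0,[4,-3,0],[0,0,0]],
    [0,[4,-4,0],[0,0,0]],
    [0,[2,-3,0],[0,0,0]],
    [0,[0,0,0],[0,0,0]],
  ],
)

```text
time_s: 2.5
tcp_pos: [0.5242, 0.3269, 0.2312]
tcp_rot: [-180.0, 0.0, 165.9]
ft_force: [-0.3, 0.4, 0.1]
opening: -0.0
gripper_force: 0.0
```

drive_tool(
  series=[
    [0,[0,0,0],[0,0,-7.5]],
    [0,[0,0,0],[0,0,-7.5]],
    [0,[0,0,0],[0,0,-7.5]],
    [0,[0,0,0],[0,0,-7.5]],
    [0,[0,0,0],[0,0,-7.5]],
    [0,[0,0,0],[0,0,-7.5]],
    [0,[0,0,0],[0,0,-7.5]],
    [0,[0,0,0],[0,0,-7.5]],
    [0,[0,0,0],[0,0,0]],
  ],
)

```text
time_s: 3.4
tcp_pos: [0.5212, 0.331, 0.2314]
tcp_rot: [-180.0, -0.0, 106.0]
ft_force: [-0.1, -0.8, -0.8]
opening: -0.0003
gripper_force: 0.0
```

```bash
python3 - <<'E'
from h import *
np.set_printoptions(precision=4,suppress=True)
c=cap("wrist"); save(c,"wr1.png"); print(c["origin"],c["attitude"])
for w in ["w_large_mid","w_small_mid","w_medium_mid","stand"]:
    for r in ctrl.silhouettes("wrist",w):
        Q=cloud(c,r["region"]); Q=Q[np.isfinite(Q).all(1)]
        if len(Q):
            t=Q[Q[:,2]>Q[:,2].max()-.006]; print(w,round(r["p"],2),r["box"],np.percentile(Q,[1,99],axis=0).ravel(),"top",t.mean(0))
E
```

```text
[0.4981 0.4074 0.3741] [-18.2918   0.0616  16.0193]
w_large_mid 0.89 [154.3, 167.1, 46.3, 41.9] [0.403  0.2777 0.0037 0.4373 0.3085 0.0664] top [0.4194 0.2911 0.0648]
w_large_mid 0.87 [264.8, 166.9, 37.2, 45.4] [0.5077 0.31   0.0203 0.5439 0.3444 0.0863] top [0.5259 0.3264 0.0846]
w_large_mid 0.83 [186.3, 94.3, 39.5, 40.4] [0.4166 0.3619 0.0053 0.45   0.3969 0.0668] top [0.4318 0.379  0.065 ]
w_large_mid 0.77 [352.1, 100.7, 50.5, 41.0] [ 0.5825  0.4013 -0.      0.6258  0.4371  0.0664] top [0.6004 0.4195 0.0647]
w_large_mid 0.68 [272.5, 78.8, 41.3, 42.2] [0.4948 0.3958 0.0414 0.5295 0.43   0.0666] top [0.5122 0.4132 0.0648]
w_small_mid 0.69 [272.1, 231.9, 20.5, 26.3] [0.5341 0.257  0.0208 0.5543 0.2742 0.0602] top [0.5444 0.2646 0.0584]
stand 0.78 [249.9, 152.2, 59.8, 115.5] [0.4917 0.2265 0.0145 0.5779 0.3594 0.0217] top [0.5295 0.3135 0.0842]
stand 0.19 [263.8, 167.5, 36.8, 46.9] [0.5082 0.3118 0.0218 0.544  0.3444 0.0864] top [0.5259 0.3264 0.0846]
```

View pics/wr1.png

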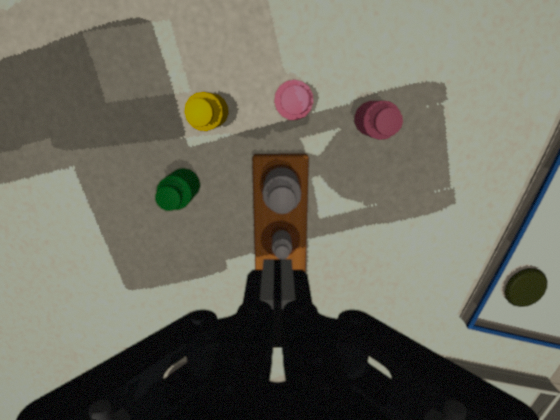

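The wrist view shows the steel weight upright at the stand's end (283,190), with the small one below it at (281,242) and copies at (205,110), (293,99), (380,120) and (177,190). Now on to the pan.

drive_tool(
  series=[
    [0,[0,-3,0],[0,0,0]],
    [0,[0,-4.2,0],[0,0,0]],
    [0,[0,-4.4,0],[0,0,0]],
    [0,[0,-4.4,0],[0,0,0]],
    [0,[0.3,-4.4,0],[0,0,0]],
    [0,[0.4,-4.4,0],[0,0,0]],
    [0,[0.4,-4.4,0],[0,0,0]],
    [0,[0.4,-4.4,0],[0,0,0]],
    [0,[0.4,-4.4,0],[0,0,0]],
    [0,[0.4,-4.4,0],[0,0,0]],
    [0,[0,-4,0],[0,0,0]],
    [0,[0,0,0],[0,0,0]],
  ],
)

```text
time_s: 4.85
tcp_pos: [0.5448, -0.1377, 0.2313]
tcp_rot: [180.0, 0.1, 106.0]
ft_force: [0.1, 0.2, 0.2]
opening: -0.0
gripper_force: 0.0
```

drive_tool(
  series=[
    [0,[0,-3,0],[0,0,0]],
    [0,[0,-2,0],[0,0,0]],
    [0,[0,0,0],[0,0,0]],
    [0,[0,0,0],[0,0,0]],
  ],
)

```text
time_s: 5.25
tcp_pos: [0.5444, -0.183, 0.2312]
tcp_rot: [-180.0, -0.0, 106.1]
ft_force: [-0.6, -0.0, 0.1]
opening: -0.0006
gripper_force: 0.0
```

```bash
python3 - <<'E'
from h import *
np.set_printoptions(precision=4,suppress=True)
c=cap("wrist"); save(c,"wr2.png")
for r in ctrl.spot_point("wrist","pan_top"): print(r["p"],r["centre"],at_d(c,*r["centre"]),at_z(c,*r["centre"],.079))
for r in ctrl.silhouettes("wrist","pan_top")[:1]:
    Q=cloud(c,r["region"]); print(r["box"],np.median(Q[:,2]))
P=cloud(c,np.ones((420,560),bool)); m=(np.hypot(P[:,0]-.5446,P[:,1]+.2025)<.045)&(P[:,2]<.1); print("pan z",np.percentile(P[m][:,2],[10,50,90]))
m=(abs(P[:,2]-.115)<.005)&(np.hypot(P[:,0]-.5446,P[:,1]+.2025)<.09)
Q=P[m][:,:2]
A=np.c_[2*Q,np.ones(len(Q))];x=np.linalg.lstsq(A,(Q**2).sum(1),rcond=None)[0];print(len(Q),x[:2],np.sqrt(x[2]+x[:2]@x[:2]))
print(ctrl.get_obs()["tcp_pos"])
E
```

```text
0.76 [270.8, 211.1] [ 0.5427 -0.2037  0.0776] [ 0.5426 -0.2032  0.079 ]
[211.8, 153.2, 117.3, 108.4] 0.07863638385123217
pan z [0.0778 0.0787 0.0795]
2596 [ 0.5428 -0.2043] 0.07200634912625627
[ 0.5446 -0.1824  0.2313]
```

View pics/wr2.png

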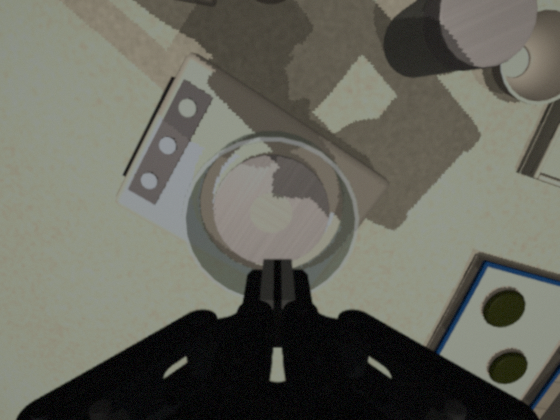

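The wrist view shows the pan in its ring at (271,211), centred at about (0.543, −0.203) and ridden up at z = 79 mm.

drive_tool(
  series=[
    [0,[-0.1,-2.1,0],[0,0,0]],
    [0,[0,0,-2],[0,0,0]],
    [0,[0,0,-3],[0,0,0]],
    [0,[0,0,-3],[0,0,0]],
    [0,[0,0,-3],[0,0,0]],
    [0,[0,0,-2],[0,0,0]],
    [0,[0,0,-1],[0,0,0]],
    [0,[0,0,0],[0,0,0]],
  ],
)

```text
time_s: 6.2
tcp_pos: [0.5431, -0.2036, 0.0904]
tcp_rot: [-179.9, -0.1, 106.1]
ft_force: [0.0, 0.5, 1.2]
opening: 0.0001
gripper_force: 0.0
```

drive_tool(
  series=[
    [0,[0,0,-0.4],[0,0,0]],
    [0,[0,0,-0.2],[0,0,0]],
    [0,[0,0,-0.2],[0,0,0]],
    [0,[0,0,-0.2],[0,0,0]],
    [0,[0,0,0],[0,0,0]],
  ],
)

```text
time_s: 6.7
tcp_pos: [0.5436, -0.2045, 0.0813]
tcp_rot: [180.0, 0.0, 106.1]
ft_force: [0.1, -0.4, 0.2]
opening: -0.0003
gripper_force: 0.0
```

drive_tool(
  series=[
    [0,[0,0,-0.2],[0,0,0]],
    [0,[0,0,-0.2],[0,0,0]],
    [0,[0,0,-0.2],[0,0,0]],
    [0,[0,0,-0.1],[0,0,0]],
    [0,[0,0,0],[0,0,0]],
  ],
)

```text
time_s: 7.2
tcp_pos: [0.5436, -0.2044, 0.0741]
tcp_rot: [-180.0, -0.0, 106.1]
ft_force: [0.6, 0.3, 0.5]
opening: 0.0
gripper_force: 0.3
```

drive_tool(
  series=[
    [0,[0,0,-0.1],[0,0,0]],
    [0,[0,0,-0.1],[0,0,0]],
    [0,[0,0,0],[0,0,0]],
  ],
)

```text
time_s: 7.5
tcp_pos: [0.5436, -0.2044, 0.0722]
tcp_rot: [-180.0, -0.0, 106.1]
ft_force: [0.5, 0.4, 0.7]
opening: 0.0001
gripper_force: 0.4
```

drive_tool(
  series=[
    [0,[0,0,-0.1],[0,0,0]],
    [0,[0,0,0],[0,0,0]],
  ],
)

```text
time_s: 7.7
tcp_pos: [0.5436, -0.2044, 0.0712]
tcp_rot: [-180.0, -0.0, 106.1]
ft_force: [0.5, -0.4, 0.6]
opening: -0.0
gripper_force: 0.4
```

drive_tool(
  series=[
    [0,[0,0,-0.1],[0,0,0]],
    [0,[0,0,0],[0,0,0]],
  ],
)

```text
time_s: 7.9
tcp_pos: [0.5437, -0.2044, 0.0709]
tcp_rot: [180.0, 0.0, 106.1]
ft_force: [-2.9, 1.9, 14.8]
opening: -0.0003
gripper_force: 7.6
```

drive_tool(
  series=[
    [0,[0,0,-0.05],[0,0,0]],
    [0,[0,0,0],[0,0,0]],
  ],
)

```text
time_s: 8.1
tcp_pos: [0.5437, -0.2045, 0.0708]
tcp_rot: [180.0, 0.0, 106.1]
ft_force: [-4.8, 2.4, 23.5]
opening: -0.0001
gripper_force: 11.8
```

The pan is on its hard stop: TCP 70.9 mm and 23 N. Up, and verify.

drive_tool(
  series=[
    [0,[0,0,0.3],[0,0,0]],
    [0,[0,0,1],[0,0,0]],
    [0,[0,0,3],[0,0,0]],
    [0,[0,0,4],[0,0,0]],
    [0,[0,0,4],[0,0,0]],
    [0,[0,0,3],[0,0,0]],
    [0,[0,2.1,0.5],[0,0,0]],
    [0,[0,0,0],[0,0,0]],
  ],
)

```text
time_s: 8.9
tcp_pos: [0.544, -0.1822, 0.2297]
tcp_rot: [179.9, 0.1, 106.1]
ft_force: [-0.7, -0.4, -0.7]
opening: 0.0002
gripper_force: 0.0
```

```bash
python3 - <<'E'
from h import *
np.set_printoptions(precision=4,suppress=True)
c=cap("wrist")
for r in ctrl.spot_point("wrist","pan_top"): print(r["p"],r["centre"],at_d(c,*r["centre"]),at_z(c,*r["centre"],.071))
P=cloud(c,np.ones((420,560),bool)); m=(np.hypot(P[:,0]-.5432,P[:,1]+.203)<.045)&(P[:,2]<.1); print("pan z",np.percentile(P[m][:,2],[10,50,90]))
print(ctrl.get_obs()["tcp_pos"])
E
```

```text
0.65 [269.6, 213.1] [ 0.5424 -0.207   0.0708] [ 0.5424 -0.2069  0.071 ]
pan z [0.0702 0.071  0.0719]
[ 0.5435 -0.1832  0.228 ]
```

The pan is home (71.0 mm). Back to the weight.

drive_tool(
  series=[
    [0,[0,3,0.3],[0,0,0]],
    [0,[0,4,0],[0,0,0]],
    [0,[0,4,0],[0,0,0]],
    [0,[0,4,0],[0,0,0]],
    [0,[0,4,0],[0,0,0]],
    [0,[-0.2,4,0],[0,0,0]],
    [0,[-0.3,4,0],[0,0,0]],
    [0,[-0.3,4,0],[0,0,0]],
    [0,[-0.3,4,0],[0,0,0]],
    [0,[-0.3,4,0],[0,0,0]],
    [0,[-0.3,4,0],[0,0,0]],
    [75,[0,4,0],[0,0,0]],
  ],
)

```text
time_s: 10.2
tcp_pos: [0.5261, 0.2876, 0.23]
tcp_rot: [-179.9, 0.0, 106.1]
ft_force: [1.2, -0.6, 0.1]
opening: 0.0133
gripper_force: 0.0
```

drive_tool(
  series=[
    [75,[0,3,0],[0,0,0]],
    [75,[0,0.9,0],[0,0,0]],
    [75,[0,0,0],[0,0,0]],
    [75,[0,0,0],[0,0,0]],
    [75,[0,0,0],[0,0,0]],
  ],
)

```text
time_s: 10.7
tcp_pos: [0.5267, 0.3242, 0.2306]
tcp_rot: [-180.0, 0.0, 106.0]
ft_force: [0.7, -0.2, 0.0]
opening: 0.0639
gripper_force: 0.0
```

drive_tool(
  series=[
    [75,[0,0.2,-2],[0,0,0]],
    [75,[0,0,-3],[0,0,0]],
    [75,[0,0,-3],[0,0,0]],
    [75,[0,0,-2],[0,0,0]],
    [75,[0,0,0],[0,0,0]],
    [75,[0,0,0],[0,0,0]],
  ],
)

```text
time_s: 11.3
tcp_pos: [0.5269, 0.3268, 0.1313]
tcp_rot: [-180.0, 0.0, 106.0]
ft_force: [0.7, -0.7, 1.5]
opening: 0.0643
gripper_force: 0.0
```

drive_tool(
  series=[
    [75,[0,0,-2],[0,0,0]],
    [75,[0,0,-2],[0,0,0]],
    [75,[0,0,-2],[0,0,0]],
    [75,[0,0,-2],[0,0,0]],
    [75,[0,0,-1.5],[0,0,0]],
    [75,[0,0,-0.9],[0,0,0]],
    [75,[0,0,0],[0,0,0]],
    [75,[0,0,0],[0,0,0]],
  ],
)

```text
time_s: 12.1
tcp_pos: [0.5271, 0.3278, 0.0275]
tcp_rot: [180.0, -0.0, 106.1]
ft_force: [0.2, 0.9, 0.2]
opening: 0.064
gripper_force: 0.0
```

drive_tool(
  series=[
    [75,[0,-0.1,-0.2],[0,0,0]],
    [60,[0,0,0],[0,0,0]],
    [50,[0,0,0],[0,0,0]],
    [46,[0,0,0],[0,0,0]],
    [42,[0,0,0],[0,0,0]],
    [38,[0,0,0],[0,0,0]],
    [30,[0,0,0],[0,0,0]],
    [30,[0,0,0],[0,0,0]],
    [30,[0,0,0],[0,0,0]],
    [30,[0,0,0],[0,0,0]],
  ],
  newtons=60,
)

```text
time_s: 13.1
tcp_pos: [0.5268, 0.3267, 0.0253]
tcp_rot: [180.0, -0.0, 106.1]
ft_force: [-0.7, -0.7, 7.1]
opening: 0.0366
gripper_force: 59.2
```

drive_tool(
  series=[
    [30,[0,0,0.3],[0,0,0]],
    [30,[0,0,0.7],[0,0,0]],
    [30,[0,0,1],[0,0,0]],
    [30,[0,0,2],[0,0,0]],
    [30,[0,0,3],[0,0,0]],
    [30,[0,0,3],[0,0,0]],
    [30,[0,0,3],[0,0,0]],
    [30,[0,0,3],[0,0,0]],
    [30,[0,0,2],[0,0,0]],
    [30,[0,0,0],[0,0,0]],
    [30,[0,0,0],[0,0,0]],
  ],
)

```text
time_s: 14.2
tcp_pos: [0.5264, 0.3265, 0.2048]
tcp_rot: [180.0, -0.0, 106.1]
ft_force: [-1.6, 0.1, -5.7]
opening: 0.0366
gripper_force: 60.9
```

```bash
cat > held.py <<'E'
from h import *
np.set_printoptions(precision=4,suppress=True)
o=ctrl.get_obs();t=o["tcp_pos"];print(t,o["tcp_rot"],o["opening"],o["gripper_force"],o["ft_force"],o["time_s"])
for n in ["scene","side","wrist"]:
    c=cap(n); save(c,"held_%s_%d.png"%(n,o["time_s"]*10))
    for r in ctrl.spot_point(n,"w_large_mid"):
        u,v=r["centre"];p=at_d(c,u,v)
        if np.hypot(*(p-t)[:2])<.05: print(n,"spot",round(r["p"],2),np.round([u,v]),p)
    for r in ctrl.silhouettes(n,"w_large_mid"):
        Q=cloud(c,r["region"])
        if len(Q) and np.hypot(*(np.median(Q,0)-t)[:2])<.05: print(n,"sil",round(r["p"],2),np.round(r["box"]),np.percentile(Q,[2,98],axis=0).ravel())
E
python3 held.py
```

```text
[0.5264 0.3265 0.2048] [179.9779  -0.006  106.0891] 0.0366448921267812 60.865944350953214 [-1.6121  0.1132 -5.7108] 14.2
scene spot 0.64 [431. 213.] [0.5568 0.3234 0.2619]
scene sil 0.61 [414. 205.  13.  30.] [0.3258 0.301  0.0009 0.5482 0.3219 0.2461]
side spot 0.9 [261. 244.] [0.5286 0.3376 0.2445]
side sil 0.84 [251. 227.  22.  39.] [0.5076 0.3162 0.1999 0.5421 0.3443 0.2646]
wrist spot 0.78 [280. 311.] [0.5239 0.3341 0.2455]
wrist sil 0.59 [230. 239.  95. 143.] [0.5077 0.3196 0.2035 0.5404 0.3436 0.2644]
```

Lifted; the underside is about 5 mm below the TCP. Carry it across at z ≈ 0.20, smoothly.

drive_tool(
  series=[
    [30,[0,-1,0],[0,0,0]],
    [30,[0,-2,0],[0,0,0]],
    [30,[0,-3,0],[0,0,0]],
    [30,[0,-3,0],[0,0,0]],
    [30,[0,-3,0],[0,0,0]],
    [30,[0.1,-3,0],[0,0,0]],
    [30,[0.1,-3,0],[0,0,0]],
    [30,[0.1,-3,0],[0,0,0]],
    [30,[0.1,-3,0],[0,0,0]],
    [30,[0.1,-3,0],[0,0,0]],
    [30,[0.1,-3,0],[0,0,0]],
    [30,[0.1,-3,0],[0,0,0]],
  ],
)

```text
time_s: 15.85
tcp_pos: [0.5327, -0.0058, 0.2049]
tcp_rot: [-180.0, 0.0, 106.1]
ft_force: [0.7, 0.2, -4.6]
opening: 0.0366
gripper_force: 60.7
```

drive_tool(
  series=[
    [30,[0.1,-3,0],[0,0,0]],
    [30,[0.1,-3,0],[0,0,0]],
    [30,[0.1,-3,0],[0,0,0]],
    [30,[0.1,-3,0],[0,0,0]],
    [30,[0.1,-3,0],[0,0,0]],
    [30,[0.1,-2.5,0],[0,0,0]],
    [30,[0.1,-1.5,0],[0,0,0]],
    [30,[0,-1,0],[0,0,0]],
    [30,[0,0,0],[0,0,0]],
    [30,[0,0,0],[0,0,0]],
    [30,[0,0,0],[0,0,0]],
  ],
)

```text
time_s: 16.95
tcp_pos: [0.5405, -0.2024, 0.2048]
tcp_rot: [-180.0, -0.0, 106.1]
ft_force: [0.9, -0.4, -4.2]
opening: 0.0367
gripper_force: 60.7
```

```bash
python3 held.py
```

```text
[ 0.5405 -0.2024  0.2048] [-179.991    -0.0201  106.1381] 0.036723229513061284 60.67122188222129 [ 0.8562 -0.3723 -4.2292] 16.95
scene spot 0.81 [169. 120.] [ 0.5562 -0.1872  0.2433]
scene sil 0.6 [161. 104.  18.  34.] [ 0.5274 -0.2108  0.2013  0.5568 -0.1827  0.2635]
side spot 0.81 [303. 108.] [ 0.5458 -0.1894  0.2324]
side spot 0.7 [302. 155.] [ 0.5466 -0.2073  0.0708]
side sil 0.65 [296.  93.  16.  26.] [ 0.5215 -0.2111  0.1992  0.5551 -0.1828  0.265 ]
wrist spot 0.56 [278. 179.] [ 0.5357 -0.1876  0.0705]
wrist sil 0.56 [229. 238.  94. 143.] [ 0.5222 -0.2098  0.2056  0.5547 -0.1857  0.2655]
```

drive_tool(
  series=[
    [30,[0.3,-0.1,-1],[0,0,0]],
    [30,[0,0,-2],[0,0,0]],
    [30,[0,0,-2],[0,0,0]],
    [30,[0,0,-2],[0,0,0]],
    [30,[0,0,-1.5],[0,0,0]],
    [30,[0,0,-1],[0,0,0]],
    [30,[0,0,-0.7],[0,0,0]],
    [30,[0,0,-0.5],[0,0,0]],
    [30,[0,0,-0.3],[0,0,0]],
    [30,[0,0,0],[0,0,0]],
    [30,[0,0,0],[0,0,0]],
    [30,[0,0,0],[0,0,0]],
  ],
)

```text
time_s: 18.6
tcp_pos: [0.5439, -0.2045, 0.0953]
tcp_rot: [180.0, 0.0, 106.1]
ft_force: [0.4, -0.0, -4.7]
opening: 0.0366
gripper_force: 60.7
```

```bash
python3 held.py; python3 - <<'E'
import cv2,glob
a=cv2.imread(sorted(glob.glob("pics/held_scene_*"))[-1])[80:230,90:270]; b=cv2.imread(sorted(glob.glob("pics/held_side_*"))[-1])[70:220,220:400]
cv2.imwrite("pics/fin.png",cv2.resize(cv2.hconcat([a,b]),(800,333),interpolation=2))
E
```

```text
[ 0.5439 -0.2045  0.0953] [179.9653   0.028  106.0896] 0.03658242173742701 60.74624987784773 [ 0.351  -0.0258 -4.6853] 18.6
scene spot 0.74 [175. 160.] [ 0.567  -0.186   0.1484]
scene sil 0.61 [176. 153.  11.  21.] [ 0.5297 -0.1992  0.0916  0.5567 -0.1852  0.1516]
side spot 0.67 [302. 141.] [ 0.5475 -0.1891  0.1307]
side sil 0.77 [295. 132.  15.  21.] [ 0.5249 -0.2124  0.0937  0.5583 -0.1838  0.154 ]
wrist spot 0.88 [278. 314.] [ 0.5403 -0.197   0.1389]
wrist sil 0.6 [230. 239.  94. 143.] [ 0.5253 -0.2111  0.0948  0.5576 -0.1872  0.1555]
```

View pics/fin.png

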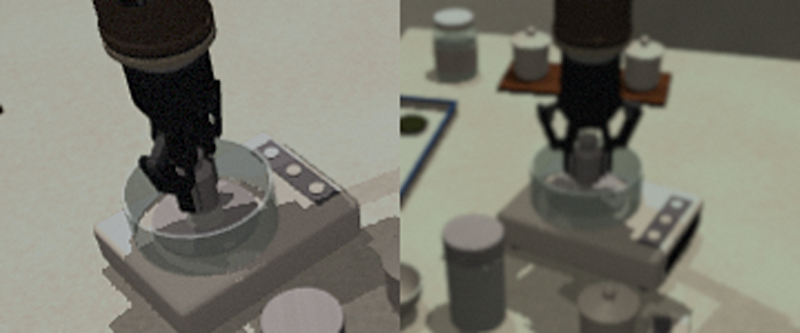

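The weight hangs upright inside the glass ring (left 203,185; right 587,155), about 19 mm above the pan. Lower it by 9 mm.

drive_tool(
  series=[
    [30,[0,0.05,-0.3],[0,0,0]],
    [30,[0,0,-0.3],[0,0,0]],
    [30,[0,0,-0.2],[0,0,0]],
    [30,[0,0,-0.1],[0,0,0]],
    [30,[0,0,0],[0,0,0]],
    [30,[0,0,0],[0,0,0]],
    [30,[0,0,0],[0,0,0]],
  ],
)

```text
time_s: 19.75
tcp_pos: [0.5437, -0.2039, 0.0859]
tcp_rot: [180.0, 0.0, 106.1]
ft_force: [0.6, -0.8, -4.5]
opening: 0.0369
gripper_force: 60.7
```

```bash
python3 held.py; python3 - <<'E'
from h import *
np.set_printoptions(precision=4,suppress=True)
c=cap("side");P=cloud(c,np.ones((420,560),bool))
d=np.hypot(P[:,0]-.5435,P[:,1]+.2035)
m=(d<.05)&(P[:,2]<.079); print("pan",m.sum(),np.median(P[m][:,2]))
m=(P[:,1]>-.195)&(P[:,1]<-.17)&(abs(P[:,0]-.543)<.016)&(P[:,2]>.074)&(P[:,2]<.115); print(np.sort(P[m][:,2])[:15])
for n,zl,zh,x,y,r in [("can",.125,.14,.645,-.005,.06),("cup",.06,.1,.483,.012,.06),("timer",.01,.03,.41,.01,.05),("med",.03,.08,.565,.207,.03),("small",.03,.07,.548,.268,.025)]:
    Q=P[(P[:,2]>zl)&(P[:,2]<zh)&(np.hypot(P[:,0]-x,P[:,1]-y)<r)]; print(n,Q.min(0),Q.max(0))
E
```

```text
[ 0.5437 -0.2039  0.0859] [179.9951   0.0037 106.0877] 0.03689919188321697 60.744403318385594 [ 0.6323 -0.8121 -4.5205] 19.75
scene spot 0.63 [179. 162.] [ 0.55   -0.1942  0.1251]
side spot 0.82 [300. 144.] [ 0.5508 -0.188   0.1217]
side sil 0.71 [294. 135.  15.  20.] [ 0.5248 -0.212   0.0852  0.5585 -0.1842  0.145 ]
wrist spot 0.86 [276. 310.] [ 0.5396 -0.1958  0.1281]
wrist sil 0.61 [229. 236.  94. 146.] [ 0.525  -0.2116  0.0832  0.5586 -0.1867  0.1465]
pan 83 0.07164695432247825
[0.0825 0.0831 0.0834 0.0841 0.0842 0.0844 0.0847 0.0854 0.0856 0.0858
 0.0859 0.086  0.0862 0.0862 0.0867]
can [ 0.6081 -0.0413  0.1252] [0.6785 0.0292 0.1336]
cup [ 0.4459 -0.0274  0.0608] [0.5159 0.048  0.0892]
timer [ 0.3815 -0.0369  0.01  ] [0.4558 0.0353 0.0296]
med [0.5493 0.1916 0.0306] [0.5761 0.216  0.0716]
small [0.5349 0.2548 0.0301] [0.5555 0.2755 0.0627]
```

```bash
python3 -c "
from bench import ctrl
print(ctrl.hand_in())"
```

```text
the job is handed in; nothing more can be done
None
```

The job is handed in, with no verdict returned: the pan is pressed fully home (71 mm), the largest steel weight is held upright, still and centred about 1 cm above it inside the glass ring, and the canister, cup, timer and other two weights measured where they stood (the bowl was not re-measured at the end).

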